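# Close and latch the burnishing tumbler

## Task

Close the tumbler: set the larger of the two knobbed lids into the mouth of its bowl (place it, do not drop it) and press it down past the stiff seal until it sits fully home, its flange flush on the bowl's rim. Only then lift the latch bar up and over and let it drop right down into the keeper's notch, across the lid's knob. Leave the smaller lid, the jar and the steel bench block where they are.

Things in the scene. Friction and masses are not known exactly. Their poses are not given: they have to be found in the camera images.
- tumbler: (All lengths in mm.) Fixed machine. Grey base 170 x 170 x 30 high; on it a round steel bowl (outer diameter 124, inner 112, rim 85 above the table). 78 from the centre stand a hinge post (+y side) and a forked keeper post (-y side; 12 long in y, 31 over its cheeks in x, tops at 153). Origin: centre of the base's underside; z up; y runs from keeper to hinge; dial on its -x side.
- mouth (a point): Centre of the bowl's mouth, level with the rim. A stiff black seal ring inside holds a lid that is merely placed 6 proud of the rim (lid origin 75 above the table). Pushing down with some 12 to 15 N drives lid and seal 6 further, till the flange meets the rim; they stay there without springing back (lid origin then 69 above the table).
- lid: The larger lid, loose, 0.2 to 0.3 kg, lying right way up. Aluminium flange of diameter 120, 6 thick, on a plug of diameter 104, 16 deep; black round knob in the centre, diameter 28, 32 high. Origin: centre of the plug's underside; z up: flange underside at 16, flange top at 22, knob top at 54. 4 radial clearance in the bowl.
- small_lid: A smaller lid of another pot, of the same make and materials, flange diameter 88, plug diameter 72, the same heights and knob. Loose; to be left alone. Origin as for the lid. The two lids may lie in each other's places.
- latch_bar (a joint): Latch bar's angle, rad. 0: level, down in the notch; grows as lifted; 1.57 upright; 2.1 parked, leaning outward on its stop by its weight (start). Free hinge: it falls shut by itself from below about 1.5. A lid that is not home holds it up at 0.06 or so. Steel, 0.12 kg, 14 wide (along the tumbler's x), 10 thick; dark end piece 16 wide, 14 thick on the last 26.
- latch_pivot (a point): The bar's hinge axis, parallel to the tumbler's x, 130 above the table, 78 from the bowl's centre on the tumbler's +y side.
- latch_tip (a point): Free end of the bar, on its centre line, 200 from the hinge axis. Parked it is about 303 above the table; closed it sticks out 44 beyond the keeper's centre.
- keeper_notch (a point): Where the bar's centre line lies in the keeper's notch when closed: 130 above the table, 78 from the bowl's centre on the tumbler's -y side. The bar's underside is then 1.5 above the knob of the lid when that is home.
- pin_jar: Glass jar with a lid, diameter 56, 70 high, loose. Origin: centre of its underside. To be left alone.
- bench_block: Square steel bench block 75 x 75 x 20, loose. Origin: centre of its underside. To be left alone.
There are look-alikes about, which are no part of the job. What is shaped like the lid but green or yellow is not meant.

How it is judged (in metres and radians):
On the way:
1. the larger lid is pressed fully home in the bowl (within 1.7 mm) while the latch bar is still up (above 0.8 rad) (z of lid in the frame of tumbler below 0.0707 m and horizontal distance between lid and tumbler below 0.007 m and angle between lid's own z axis and vertical below 0.04 rad and value of joint latch_bar above 0.8 rad), for 0.15 s.
At the end, for the whole second after the job is handed in: The larger lid is at rest, level (within 0.04 rad), within 7 mm of the bowl's centre and fully home (its flange within 1.7 mm of the rim), and the latch bar lies down in the keeper's notch (below 0.035 rad) (z of lid in the frame of tumbler below 0.0707 m and horizontal distance between lid and tumbler below 0.007 m and angle between lid's own z axis and vertical below 0.04 rad and value of joint latch_bar below 0.035 rad and linear speed of lid below 0.02 m/s); the robot touches nothing.
It fails at once if the smaller lid is moved by more than 30 mm (distance of small_lid from where it was at the start of the episode above 0.03 m).
It fails at once if the jar is moved by more than 30 mm (distance of pin_jar from where it was at the start of the episode above 0.03 m).
It fails at once if the bench block is moved by more than 30 mm (distance of bench_block from where it was at the start of the episode above 0.03 m).
It fails at once if the lid is dropped onto the bowl (falls free of the gripper faster than 0.6 m/s over the bowl) (linear speed of lid above 0.6 m/s and contact force between each of the arm, the fingers and lid below 0.1 N and horizontal distance between lid and tumbler below 0.08 m).
It also fails if it takes over 50 s, if anything falls off the work surface, if the arm or the gripper's body presses on something with over 40 N, if the wrist force passes 120 N, or if a joint passes its speed limit or range.

## Robot

A 6-joint arm with a two-finger parallel gripper is mounted at the origin on the work surface. World frame = base frame: x ahead of the robot, y to its left, z up, the work surface at z = 0. Lengths are in mm, angles in rad, forces in N, time in s.
With the tool pointing down it reaches from about 350 to 775 mm from the base axis. Payload 7.3 kg.
Tool frame: the origin (TCP) lies at the very end of the fingers, on their centre line; the grasp point (between the pads) lies 19 mm behind it; z points along the fingers, y is the line along which they close (so a half turn about z gives the same grasp; the last joint's range is limited). The gripper opens to 92 mm and grips with 3 to 60 N. Pads are 19 mm wide; open, the fingers measure 130 mm over their backs; the gripper's body (75 mm by 190 mm) begins 47 mm behind the grasp point.
Start: joints at [1.166, 0.342, 1.524, -0, 1.275, -0.146], TCP at [134.344, 507.543, 195.341] pointing down, gripper open.
Joint ranges: [-2.53, 2.53], [-0.77, 2.02], [0.04, 2.7], [-1, 4.14], [0.28, 2.66], [-3.11, 3.11]. Speed limits (rad/s): [2.57, 2.57, 3.14, 3.14, 3.14, 3.14].

## Interface

Orientations are given as [roll, pitch, yaw] about the fixed x, y, z axes, in that order (R = Rz(yaw) Ry(pitch) Rx(roll)).
In Python, from plant import bot gives the robot as it stands.
- The arm moves only by the tool apply_moves, never from a script. Its argument "motion" is text: rows parted by semicolons, each of 4 numbers parted by spaces: the shift along the tool's x, y, z in m, then the turn about the tool's z in degrees. A call has 1 to 8 rows; each row shifts and turns the commanded pose from where the row before left it, along the tool's axes as they then stand; what a row does not reach is not made up. A row lasts 1/8 s, in which the tool goes at most 62.5 mm and 10.7 degrees, less where a joint would pass 70% of its speed; a pose out of reach is approached as far as the arm can. A call with a gripper value outside its range is refused whole. "fingers" is the opening, from -1 (shut) to 1 (fully open), set as the call begins (left out, the last holds). The fingers move at their own pace and stop on an object; the grip force is fixed at half the most. Time passes only in rows, so rows that do not move let the fingers close. It gives the time, the measured TCP pose, the force, the opening and the grip force at its end, in the units of the state.
- bot.get_obs(): the state, without advancing time (a new reading comes with each control period).
- bot.capture(name): name is "scene" or "top" or "wrist"; returns a dict with "img" (384x512x3 uint8, blue, green, red), "range_z" (384x512 float32, mm along the optical axis (not along the pixel's ray), 0 where there is no reading), "fx", "fy", "cx", "cy" (pixels), "world_from_camera" (4x4, takes a point from camera to world coordinates); the wrist camera has in their place "mount" (4x4, takes a point from camera to tool coordinates, whose origin is the TCP and whose axes are the flange's). Camera axes: x right, y down, z forward; pixel columns grow to the right and rows downward; lengths in mm; the calibration is good to about 2 mm. A picture is of the moment at which its call begins: read the wrist's pose just before it.
- bot.close_job(): hands the job in; it is judged then, once.
Trained networks look in a picture, given as the dict that the camera call returned (one of the last four; its "shot" number tells which), for a name from the list of things; names that differ only in an ending like _2 or _b are one class to them, and where a whole thing is asked for, a point or a joint stands for the part that bears it (a point fixed in the world has none). Each returns a list of dicts, best first, with "p" (0 to 1); they miss things now and then, are a little off and sometimes report something else, mostly with a low value. They report only what shows in the picture. A call takes as long as a camera call. They do not tell look-alikes from the thing itself.
- bot.cut_out(picture, thing): "pixels" (384x512 bool, what is visible of it) and "point" ([column, row] in pixels, amid what is visible of it).
The state is a dict: "time": time; "joint_positions": joint angles; "dq": joint speeds; "tau": joint torques, N m; "tool_pos": TCP position; "tcp_rot": TCP orientation; "contact_force": force on the tool from outside, world axes, zero at the start; "moment": the same for the moment, N m; "grip_width": finger opening in mm; "finger_force": force on a finger pad.
Only numpy, scipy, OpenCV 4.12 (cv2) and the standard library are available. Lean on these libraries where they do the work, as an engineer would, in place of code of your own. Each camera call takes 0.05 s, during which the arm holds its last target. There are 200 camera calls.

## Working session

There is one attempt and no reset: what is moved stays moved. The work goes in short steps, Python scripts to look and compute and a tool call to move; the robot and the scene stay as the last step left them, time stands still between calls to the robot, and variables do not carry over. Pictures are saved under pics/ and viewed, at most 10 in all, crops included, and the job is handed in when it is done.

Besides the shell and the picture viewer there is one more tool, called by a JSON object that holds its "op" and its "data", one argument or row to a line. apply_moves: Moves the arm, as the interface text tells. Its arguments: {"type":"object","properties":{"motion":{"type":"string"},"fingers":{"type":"number"}},"required":["motion"]}

```bash
mkdir -p pics; cat > h.py <<'E'
import numpy as np, cv2
from plant import bot
from scipy.spatial.transform import Rotation as R
def W(c):
    if "world_from_camera" in c: return np.array(c["world_from_camera"])
    T=np.eye(4);T[:3,:3]=R.from_euler('xyz',c["obs"]["tcp_rot"]).as_matrix();T[:3,3]=c["obs"]["tool_pos"]
    return T@np.array(c["mount"])
def cap(n):
    o=bot.get_obs();c=bot.capture(n);c["obs"]=o;return c
def cloud(c):
    z=c["range_z"];v,u=np.mgrid[:z.shape[0],:z.shape[1]]
    P=np.stack([(u-c["cx"])*z/c["fx"],(v-c["cy"])*z/c["fy"],z],-1);T=W(c)
    P=P@T[:3,:3].T+T[:3,3];P[z==0]=np.nan;return P
E
python3 - <<'E'
from h import *
o=bot.get_obs();print(o)
for n in ["scene","top"]:
    c=cap(n);cv2.imwrite(f"pics/{n}0.png",c["img"]);P=cloud(c)
    for t in ["tumbler","lid","small_lid","latch_bar","pin_jar","bench_block"]:
        for d in bot.cut_out(c,t):
            m=d["pixels"];q=P[m];q=q[~np.isnan(q[:,0])]
            print(n,t,round(d["p"],2),np.round(d["point"]),m.sum(),np.round(np.percentile(q,[2,50,98],axis=0)).tolist() if len(q) else None)
E
```

```text
{'time': 0.0, 'joint_positions': array([ 1.16597867e+00,  3.42724879e-01,  1.52501812e+00,  4.01609924e-06,
        1.27539978e+00, -1.46016266e-01]), 'dq': array([ 0.00071806, -0.00173954, -0.00092774, -0.00167761, -0.00029343,
       -0.00294037]), 'tau': array([ 6.70434438e-04, -4.31253290e+01, -2.44218296e+01,  7.17838830e-02,
        5.60220599e-02, -1.10181243e-04]), 'tool_pos': array([134.16281461, 507.09598863, 194.64350006]), 'tcp_rot': array([-3.14005958e+00, -2.29339825e-04,  2.88278991e+00]), 'contact_force': array([0.83279708, 0.13513289, 0.81292175]), 'moment': array([-0.00957451,  0.0228288 , -0.03815114]), 'finger_force': 0.0, 'grip_width': 92.0267451741166}
scene tumbler 0.96 [308. 181.] 2683 [[448.0, 9.0, 0.0], [572.0, 91.0, 46.0], [644.0, 264.0, 272.0]]
scene lid 0.96 [121. 240.] 1024 [[207.0, -493.0, 5.0], [270.0, -446.0, 22.0], [316.0, -387.0, 55.0]]
scene lid 0.69 [171. 203.] 791 [[202.0, -299.0, 1.0], [267.0, -253.0, 22.0], [313.0, -191.0, 54.0]]
scene lid 0.59 [211. 228.] 914 [[376.0, -294.0, 3.0], [440.0, -248.0, 22.0], [487.0, -187.0, 54.0]]
scene small_lid 
[... 1129 characters left out ...]
. 165.] 506 [[578.0, -270.0, 16.0], [615.0, -231.0, 22.0], [653.0, -193.0, 55.0]]
top small_lid 0.23 [129. 165.] 340 [[565.0, 180.0, -3.0], [590.0, 239.0, 220.0], [648.0, 365.0, 304.0]]
top latch_bar 0.69 [188. 185.] 3040 [[453.0, 19.0, 14.0], [551.0, 119.0, 35.0], [631.0, 267.0, 286.0]]
top latch_bar 0.62 [133. 165.] 365 [[566.0, 180.0, -3.0], [591.0, 243.0, 213.0], [640.0, 357.0, 304.0]]
top pin_jar 0.72 [261. 135.] 222 [[691.0, -145.0, 26.0], [709.0, -120.0, 68.0], [736.0, -99.0, 74.0]]
top bench_block 0.76 [202. 123.] 498 [[735.0, 43.0, 8.0], [772.0, 80.0, 19.0], [808.0, 116.0, 24.0]]
top bench_block 0.74 [189. 184.] 3001 [[453.0, 22.0, 21.0], [551.0, 119.0, 35.0], [631.0, 264.0, 283.0]]
```

View pics/top0.png

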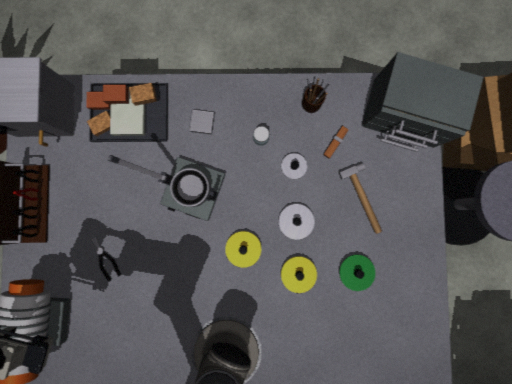

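View pics/scene0.png

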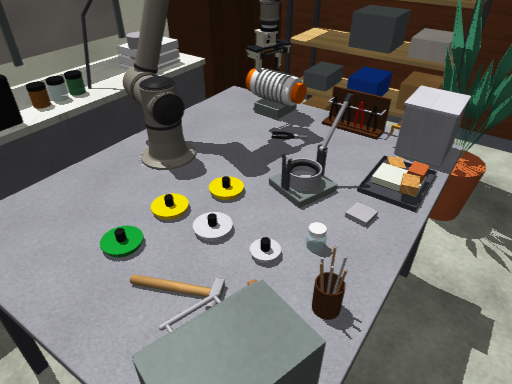

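Candidates for the lid in the top picture: white large (297,221), white small (294,165), yellow (243,249) and (299,275), and green (358,272). I choose the large aluminium one at (297,221), about world (429,-235). The tumbler is at (190,186), its bar parked towards the upper left and its keeper on the right side at (213,188).

```bash
python3 - <<'E'
from h import *
from scipy.optimize import least_squares
def circ(q):
    f=lambda p:np.hypot(q[:,0]-p[0],q[:,1]-p[1])-p[2]
    r=least_squares(f,[*np.median(q[:,:2],0),50],loss='soft_l1');return np.round(r.x,1)
cs={n:cap(n) for n in["top","scene"]}
for n,c in cs.items():
    P=cloud(c).reshape(-1,3);P=P[~np.isnan(P[:,0])]
    def near(x,y,r,a,b): return P[(np.hypot(P[:,0]-x,P[:,1]-y)<r)&(P[:,2]>a)&(P[:,2]<b)]
    for nm,(x,y) in dict(lid=(428,-236),small=(615,-231)).items():
        q=near(x,y,75,17,26); k=near(x,y,30,48,60)
        print(n,nm,"flange mid",np.round((q.min(0)+q.max(0))/2,1),np.round(np.ptp(q,axis=0),1),"knob",np.round(k.mean(0),1),len(k))
    q=near(548,121,68,80,89);print(n,"rim",circ(q),len(q),np.round((q.min(0)+q.max(0))/2,1))
    q=near(548,121,130,100,160);q=q[np.hypot(q[:,0]-548,q[:,1]-121)>62]
    for s in(1,-1):
        g=q[(q[:,1]-121)*s>0];print(n,"post",s,np.round(g.mean(0)),len(g),np.round(g.min(0)),np.round(g.max(0)))
    q=near(590,250,140,200,310);q=q[np.argsort(q[:,2])];print(n,"bar",len(q),np.round(q[::max(1,len(q)//8)]).tolist())
    b=near(548,121,125,26,34);print(n,"base",cv2.minAreaRect(b[:,:2].astype(np.float32)),len(b))
c=cs["top"]["img"];a=cv2.resize(c[110:310,180:400],(660,600),interpolation=cv2.INTER_CUBIC)
cv2.imwrite("pics/crop1.png",a)
E
```

```text
top lid flange mid [ 428.2 -235.9   21.5] [117.1 118.3   8.9] knob [ 428.8 -235.8   53.7] 54
top small flange mid [ 616.9 -232.4   21.6] [85.7 85.2  8.7] knob [ 615.5 -231.4   53.3] 55
top rim [543.4 110.7  58.2] 181 [543.  117.4  84.5]
top post 1 [571. 186. 142.] 66 [552. 174. 129.] [589. 197. 159.]
top post -1 [516.  36. 133.] 68 [498.  25. 105.] [537.  49. 154.]
top bar 207 [[587.0, 215.0, 200.0], [588.0, 222.0, 215.0], [586.0, 233.0, 233.0], [592.0, 239.0, 247.0], [599.0, 249.0, 259.0], [592.0, 260.0, 274.0], [598.0, 265.0, 289.0], [607.0, 282.0, 300.0], [598.0, 277.0, 305.0]]
top base ((539.8063354492188, 111.04103088378906), (169.15042114257812, 175.7109832763672), 69.95726013183594) 1314
scene lid flange mid [ 431.3 -239.3   21.6] [120.5 121.1   8.4] knob [ 433.  -240.3   53.5] 55
scene small flange mid [ 619.4 -234.6   21.7] [87.5 90.1  8.2] knob [ 620.2 -236.1   53.4] 68
scene rim [548.8 110.1  57.7] 124 [548.8 119.4  83.9]
scene post 1 [581. 183. 137.] 78 [557. 170. 101.] [593. 202. 159.]
scene post -1 [521.  32. 127.] 130 [501.  21. 100.] [541.  47. 156.]
scene bar 188 [[584.0, 218.0, 200.0], [587.0, 222.0, 214.0], [601.0, 235.0, 227.0], [602.0, 236.0, 241.0], [601.0, 241.0, 254.0], [597.0, 254.0, 265.0], [600.0, 258.0, 279.0], [607.0, 262.0, 293.0], [601.0, 273.0, 305.0]]
scene base ((546.9257202148438, 107.69620513916016), (172.9729766845703, 172.2332763671875), 69.36307525634766) 599
```

View pics/crop1.png

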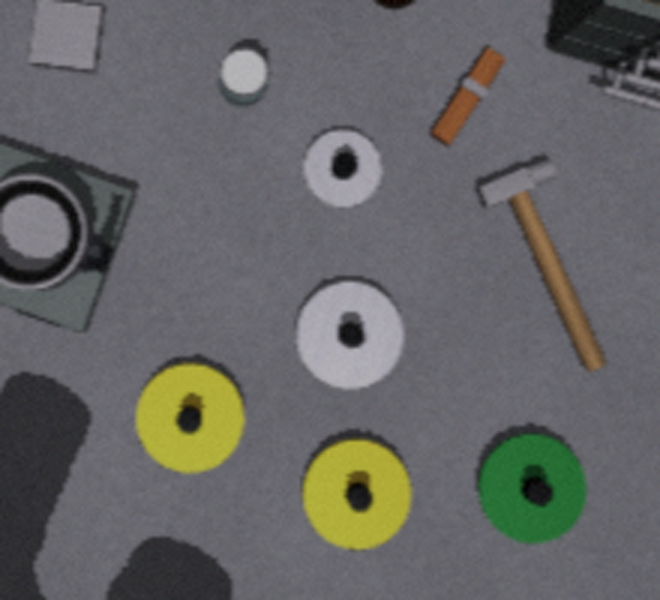

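The crop shows the big aluminium lid at (350,333), flange about 118 across, against the small one at (343,166), about 86 across. The choice holds.

```bash
cat >> h.py <<'E'
def rows(p,yaw,goals):
    "goals: list of (x,y,z,yawdeg,n); prints tool-axis rows (tool pointing down)"
    p=np.array(p,float);yaw=float(yaw);out=[]
    for x,y,z,g,n in goals:
        d=(np.array([x,y,z])-p)/n;t=-((g-yaw+180)%360-180)/n
        for _ in range(n):
            a=np.radians(yaw);v=[np.cos(a)*d[0]+np.sin(a)*d[1],np.sin(a)*d[0]-np.cos(a)*d[1],-d[2]]
            out.append("%.4f %.4f %.4f %.1f"%(*[i/1e3 for i in v],t));yaw-=t
        p=np.array([x,y,z])
    for i in range(0,len(out),8): print("; ".join(out[i:i+8]))
def now():
    o=bot.get_obs();return o["tool_pos"],np.degrees(o["tcp_rot"][2])
E
python3 -c "
from h import *
rows(*now(),[(400,130,195,110,9),(428,-236,185,69.9,7)])"
```

```text
-0.0393 -0.0330 0.0000 6.1; -0.0426 -0.0286 0.0000 6.1; -0.0454 -0.0239 0.0000 6.1; -0.0477 -0.0189 0.0000 6.1; -0.0494 -0.0137 0.0000 6.1; -0.0506 -0.0084 0.0000 6.1; -0.0512 -0.0029 0.0000 6.1; -0.0512 0.0026 0.0000 6.1
-0.0507 0.0080 0.0000 6.1; -0.0505 -0.0141 0.0014 5.7; -0.0517 -0.0090 0.0014 5.7; -0.0523 -0.0038 0.0014 5.7; -0.0524 0.0014 0.0014 5.7; -0.0520 0.0067 0.0014 5.7; -0.0511 0.0118 0.0014 5.7; -0.0497 0.0169 0.0014 5.7
```

{"op": "apply_moves", "data": {
  "motion": "-0.039 -0.033 0 6; -0.043 -0.029 0 6; -0.045 -0.024 0 6; -0.048 -0.019 0 6; -0.049 -0.014 0 6; -0.051 -0.008 0 6; -0.051 -0.003 0 6; -0.051 0.003 0 6"
}}

```text
time: 1.8
tool_pos: [374.0, 172.4, 195.6]
tcp_rot: [3.141, 0.0, 2.042]
contact_force: [1.2, 0.8, -0.2]
grip_width: 91.7
finger_force: 0.0
```

{"op": "apply_moves", "data": {
  "motion": "-0.051 0.008 0 6; -0.050 -0.014 0.001 6; -0.052 -0.009 0.001 6; -0.052 -0.004 0.001 6; -0.052 0.001 0.001 6; -0.052 0.007 0.001 6; -0.051 0.012 0.001 6; -0.050 0.017 0.001 6"
}}

```text
time: 2.8
tool_pos: [433.7, -235.0, 188.4]
tcp_rot: [3.141, -0.0, 1.204]
contact_force: [-0.2, -0.4, 0.7]
grip_width: 92.2
finger_force: 0.0
```

{"op": "apply_moves", "data": {
  "motion": "0 0 0 0; 0 0 0 0"
}}

```text
time: 3.05
tool_pos: [433.4, -232.7, 188.0]
tcp_rot: [-3.141, -0.001, 1.207]
contact_force: [-0.5, -1.3, -0.1]
grip_width: 92.0
finger_force: 0.0
```

```bash
python3 - <<'E'
from h import *
c=cap("wrist");cv2.imwrite("pics/w1.png",c["img"]);print(c["obs"]["tool_pos"],np.degrees(c["obs"]["tcp_rot"]),c["obs"]["joint_positions"])
P=cloud(c)
for d in bot.cut_out(c,"lid"):
    m=d["pixels"];print(d["p"],d["point"],m.sum())
q=P.reshape(-1,3);q=q[~np.isnan(q[:,0])]
q=q[np.hypot(q[:,0]-428,q[:,1]+236)<80]
f=q[(q[:,2]>18)&(q[:,2]<26)];k=q[(q[:,2]>48)&(q[:,2]<60)]
for g in(f,k):
    if len(g): print(len(g),(g.min(0)+g.max(0))/2,np.ptp(g,axis=0),np.median(g[:,2]))
E
```

```text
[ 433.40922936 -232.68912918  188.04583922] [-1.79951731e+02 -4.03919436e-02  6.91802080e+01] [-6.48971207e-01  2.88515629e-01  1.62292619e+00  4.65674445e-04
  1.23115781e+00 -2.85752943e-01]
0.97 [252.6, 167.5] 8307
0.77 [116.0, 206.9] 4024
0.73 [116.3, 46.4] 10171
0.36 [187.8, 313.2] 33
7616 [ 429.62031494 -238.27007371   21.5989322 ] [119.16237202 119.02457854   7.19525285] 21.57489620432753
526 [ 429.56814282 -238.05191432   52.43239672] [27.04252252 27.24232167  6.96846058] 53.46260461712427
```

```bash
python3 -c "
from h import *
rows(*now(),[(429.6,-238.2,80,69.9,2),(429.6,-238.2,28,69.9,2)])"
```

```text
-0.0036 -0.0008 0.0542 -0.3; -0.0036 -0.0008 0.0542 -0.3; 0.0000 0.0000 0.0260 -0.0; 0.0000 0.0000 0.0260 -0.0
```

{"op": "apply_moves", "data": {
  "motion": "-0.0036 -0.0008 0.054 -0.3; -0.0036 -0.0008 0.054 -0.4; 0 0 0.026 0; 0 0 0.026 0; 0 0 0 0; 0 0 0 0"
}}

```text
time: 3.9
tool_pos: [430.4, -239.1, 29.4]
tcp_rot: [3.14, 0.0, 1.221]
contact_force: [0.8, -0.6, 0.7]
grip_width: 91.5
finger_force: 0.0
```

{"op": "apply_moves", "data": {
  "motion": "0 0 0 0; 0 0 0 0; 0 0 0 0; 0 0 0 0; 0 0 0 0; 0 0 0 0",
  "fingers": -1
}}

```text
time: 4.65
tool_pos: [429.6, -239.4, 28.2]
tcp_rot: [-3.142, -0.0, 1.219]
contact_force: [-0.1, -0.1, 0.2]
grip_width: 36.6
finger_force: 0.0
```

{"op": "apply_moves", "data": {
  "motion": "0 0 0 0; 0 0 0 0; 0 0 0 0; 0 0 -0.005 0; 0 0 -0.020 0; 0 0 -0.050 0; 0 0 -0.050 0; 0 0 -0.050 0",
  "fingers": -1
}}

```text
time: 5.65
tool_pos: [429.4, -239.2, 205.3]
tcp_rot: [3.141, 0.0, 1.219]
contact_force: [-0.1, -0.4, -0.1]
grip_width: 0.6
finger_force: 0.0
```

```bash
python3 - <<'E'
from h import *
c=cap("wrist");cv2.imwrite("pics/w2.png",c["img"]);print(np.round(c["mount"],2))
rows(*now(),[(430,-40,210,69.9,4),(430,60,210,69.9,3)])
E
```

```text
[[  -0.     -0.97   -0.26   69.23]
 [   1.     -0.      0.     -0.84]
 [  -0.     -0.26    0.97 -188.99]
 [   0.      0.      0.      1.  ]]
0.0470 -0.0178 0.0005 -0.0; 0.0470 -0.0178 0.0005 -0.0; 0.0470 -0.0178 0.0005 -0.0; 0.0470 -0.0178 0.0005 -0.0; 0.0313 -0.0115 -0.0000 -0.0; 0.0313 -0.0115 -0.0000 -0.0; 0.0313 -0.0115 -0.0000 -0.0
```

View pics/w2.png

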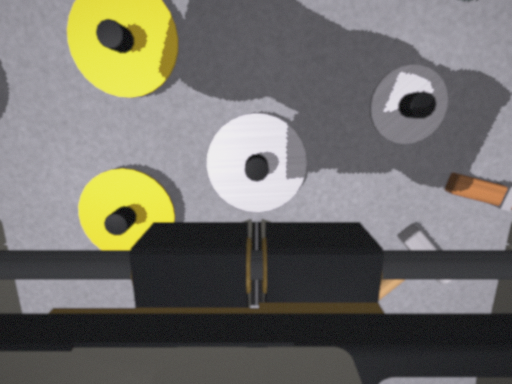

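The picture shows empty, shut fingers at (256,265) and the lid still on the table at (256,165): the lift started before the grip had built up. I'll locate the lid again and retry, checking the force before lifting.

```bash
cat >> h.py <<'E'
def lidpos(c,x,y,dz=0):
    q=cloud(c).reshape(-1,3);q=q[~np.isnan(q[:,0])];q=q[np.hypot(q[:,0]-x,q[:,1]-y)<80]
    for a,b in((18,26),(48,60)):
        g=q[(q[:,2]>a+dz)&(q[:,2]<b+dz)]
        if len(g): print(len(g),np.round((g.min(0)+g.max(0))/2,1),np.round(np.ptp(g,axis=0),1),np.median(g[:,2]))
E
python3 - <<'E'
from h import *
c=cap("wrist");lidpos(c,430,-238)
print(now())
E
```

```text
6879 [ 429.7 -238.5   22. ] [119.3 119.4   6.1] 21.612989325748515
463 [ 429.6 -238.    52. ] [27.2 27.2  7.3] 53.53798539586819
(array([ 432.06745942, -241.12335102,  209.1460449 ]), np.float64(69.8765847506115))
```

{"op": "apply_moves", "data": {
  "motion": "0 0 0 0; 0 0 0 0; 0 0 0 0; 0 0 0 0; 0 0 0 0; 0 0 0 0",
  "fingers": 0.2
}}

```text
time: 6.5
tool_pos: [429.7, -239.3, 203.2]
tcp_rot: [-3.141, -0.0, 1.219]
contact_force: [0.1, -0.7, -0.1]
grip_width: 53.6
finger_force: 0.0
```

{"op": "apply_moves", "data": {
  "motion": "0.001 0 0.05 0; 0 0 0.05 0; 0 0 0.045 0; 0 0 0.025 0; 0 0 0.009 0; 0 0 0 0; 0 0 0 0"
}}

```text
time: 7.38
tool_pos: [430.8, -239.0, 25.5]
tcp_rot: [3.139, 0.001, 1.22]
contact_force: [0.2, 0.4, -0.2]
grip_width: 55.1
finger_force: 0.0
```

{"op": "apply_moves", "data": {
  "motion": "0 0 0 0; 0 0 0 0; 0 0 0 0; 0 0 0 0; 0 0 0 0; 0 0 0 0",
  "fingers": -1
}}

```text
time: 8.12
tool_pos: [430.0, -238.4, 24.3]
tcp_rot: [-3.142, -0.0, 1.22]
contact_force: [0.2, 0.7, 0.1]
grip_width: 1.6
finger_force: 0.0
```

{"op": "apply_moves", "data": {
  "motion": "0 0 0 0; 0 0 0 0"
}}

```text
time: 8.38
tool_pos: [430.0, -238.4, 24.3]
tcp_rot: [-3.142, -0.0, 1.219]
contact_force: [-0.4, 0.4, -0.4]
grip_width: 0.5
finger_force: 0.0
```

```bash
python3 - <<'E'
from h import *
c=cap("wrist");t=cap("top")
cv2.imwrite("pics/w3.png",np.hstack([cv2.resize(c["img"],(400,300)),cv2.resize(t["img"][160:310,200:400],(400,300))]));lidpos(c,430,-238);lidpos(t,430,-238)
E
```

```text
14014 [ 430.7 -219.9   22. ] [116.1  82.3   7.7] 21.594259313323704
388 [ 432.1 -229.7   54. ] [21.1 11.1 11.9] 53.07729741681439
58 [ 446.9 -192.5   21.8] [66.5 31.1  7.3] 21.166596724494752
```

View pics/w3.png

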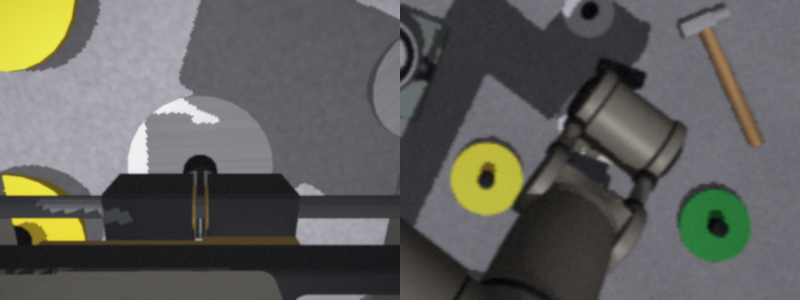

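```bash
python3 - <<'E'
from h import *
c=cap("wrist");T=np.array(c["mount"]);z=c["range_z"];print(c["fx"],c["cx"],c["cy"],c["obs"]["tool_pos"])
def px(p):
    q=np.linalg.inv(T)@np.array([*p,1]);return q[0]/q[2]*c["fx"]+c["cx"],q[1]/q[2]*c["fy"]+c["cy"]
print("tip px",px([0,0,0]),px([0,0,-30]),"knob top px at centre")
P=cloud(c);
for v in range(195,330,8):
  print(v,[(int(z[v,u]),np.round(P[v,u]).tolist()) for u in (243,250,256,262)])
E
```

```text
314.95748008210916 256.14551031067134 189.27924640493674 [ 430.01024226 -238.35942761   24.26380909]
tip px (np.float64(257.3902248200513), np.float64(217.90610909172358)) (np.float64(257.62817926474423), np.float64(236.9387752338542)) knob top px at centre
195 [(198, [427.0, -221.0, 22.0]), (200, [431.0, -223.0, 21.0]), (199, [434.0, -225.0, 21.0]), (199, [438.0, -226.0, 22.0])]
203 [(193, [426.0, -225.0, 29.0]), (186, [430.0, -224.0, 35.0]), (186, [434.0, -226.0, 35.0]), (187, [437.0, -227.0, 34.0])]
211 [(178, [426.0, -225.0, 44.0]), (173, [431.0, -225.0, 49.0]), (173, [434.0, -226.0, 49.0]), (173, [437.0, -227.0, 49.0])]
219 [(169, [426.0, -226.0, 53.0]), (166, [430.0, -227.0, 56.0]), (169, [433.0, -228.0, 54.0]), (168, [436.0, -229.0, 55.0])]
227 [(89, [438.0, -203.0, 130.0]), (155, [430.0, -227.0, 68.0]), (161, [432.0, -230.0, 62.0]), (156, [436.0, -229.0, 66.0])]
235 [(83, [438.0, -203.0, 135.0]), (147, [430.0, -227.0, 77.0]), (150, [432.0, -229.0, 73.0]), (146, [436.0, -229.0, 77.0])]
243 [(78, [439.0, -203.0, 141.0]), (84, [439.0, -206.0, 136.0]), (141, [432.0, -229.0, 82.0]
[... 587 characters left out ...]
, 142.0]), (133, [428.0, -241.0, 95.0]), (125, [432.0, -238.0, 101.0])]
291 [(78, [435.0, -214.0, 144.0]), (83, [435.0, -217.0, 140.0]), (133, [427.0, -244.0, 96.0]), (126, [430.0, -242.0, 101.0])]
299 [(77, [434.0, -215.0, 145.0]), (122, [426.0, -241.0, 106.0]), (134, [426.0, -248.0, 96.0]), (127, [429.0, -245.0, 102.0])]
307 [(78, [433.0, -218.0, 145.0]), (122, [425.0, -243.0, 107.0]), (245, [401.0, -316.0, -1.0]), (76, [438.0, -218.0, 146.0])]
315 [(68, [435.0, -214.0, 154.0]), (69, [436.0, -215.0, 153.0]), (67, [438.0, -214.0, 155.0]), (68, [439.0, -215.0, 154.0])]
323 [(64, [436.0, -213.0, 158.0]), (66, [437.0, -214.0, 156.0]), (64, [438.0, -214.0, 158.0]), (65, [439.0, -215.0, 157.0])]
```

The fingers are shut just above the knob: in the wrist view the real fingertips end about 30 mm short of the reported TCP. I'll raise the arm and measure that offset.

{"op": "apply_moves", "data": {
  "motion": "0 0 -0.04 0; 0 0 -0.05 0; 0 0 -0.04 0; 0 0 0 0; 0 0 0 0"
}}

```text
time: 9.15
tool_pos: [429.6, -238.0, 153.6]
tcp_rot: [-3.141, -0.0, 1.22]
contact_force: [0.5, 0.3, -0.5]
grip_width: 0.6
finger_force: 0.0
```

```bash
python3 - <<'E'
from h import *
c=cap("wrist");T=np.array(c["mount"]);z=c["range_z"];v,u=np.mgrid[:384,:512]
P=np.stack([(u-c["cx"])*z/c["fx"],(v-c["cy"])*z/c["fy"],z],-1)@T[:3,:3].T+T[:3,3]
print(now());lidpos(c,430,-238)
for r in range(206,262,4): print(r,[np.round(P[r,k]).tolist() for k in(246,251,256,261,266)])
E
```

```text
(array([ 429.30501557, -237.86177709,  153.10021943]), np.float64(69.87226129614902))
9033 [ 429.6 -237.7   22.1] [119.2 118.1   7.6] 21.581505578749614
658 [ 429.7 -238.1   51.9] [27.1 27.6  7.5] 53.415158442488035
206 [[-35.0, -12.0, 132.0], [-35.0, -6.0, 132.0], [-35.0, -1.0, 131.0], [-35.0, 4.0, 131.0], [-35.0, 10.0, 133.0]]
210 [[-39.0, -12.0, 132.0], [-39.0, -6.0, 132.0], [-39.0, -1.0, 132.0], [-39.0, 4.0, 132.0], [-39.0, 10.0, 132.0]]
214 [[-44.0, -12.0, 132.0], [-44.0, -6.0, 132.0], [-44.0, -1.0, 133.0], [-44.0, 4.0, 133.0], [-44.0, 10.0, 132.0]]
218 [[-49.0, -12.0, 133.0], [-49.0, -6.0, 133.0], [-49.0, -1.0, 132.0], [-49.0, 4.0, 132.0], [-49.0, 10.0, 132.0]]
222 [[69.0, -1.0, -189.0], [10.0, -3.0, -35.0], [9.0, -1.0, -31.0], [9.0, 2.0, -32.0], [36.0, 2.0, -102.0]]
226 [[36.0, -4.0, -106.0], [11.0, -3.0, -42.0], [9.0, -1.0, -37.0], [10.0, 2.0, -38.0], [36.0, 2.0, -105.0]]
230 [[36.0, -4.0, -108.0], [11.0, -3.0, -47.0], [9.0, -1.0, -42.0], [9.0, 2.0, -43.0], [69.0, -1.0, -189.0]]
234 [[36.0, -4.0, -111.0], [11.0, -3.0, -52.0], [9.0, -1.0, -48.0], [10.0, 2.0, -48.0], [36.0, 2.0, -111.0]]
238 [[37.0, -3.0, -115.0], [10.0, -3.0, -54.0], [10.0, -1.0, -53.0], [10.0, 1.0, -53.0], [35.0, 2.0, -112.0]]
242 [[36.0, -3.0, -116.0], [9.0, -3.0, -56.0], [9.0, -1.0, -57.0], [9.0, 1.0, -57.0], [34.0, 2.0, -112.0]]
246 [[36.0, -3.0, -118.0], [9.0, -3.0, -61.0], [9.0, -1.0, -61.0], [10.0, 1.0, -62.0], [34.0, 2.0, -114.0]]
250 [[36.0, -3.0, -120.0], [31.0, -2.0, -109.0], [30.0, -1.0, -109.0], [30.0, 1.0, -109.0], [33.0, 2.0, -115.0]]
254 [[35.0, -3.0, -120.0], [30.0, -2.0, -111.0], [31.0, -1.0, -112.0], [31.0, 0.0, -112.0], [33.0, 2.0, -116.0]]
258 [[34.0, -3.0, -120.0], [30.0, -2.0, -112.0], [30.0, -1.0, -113.0], [30.0, 0.0, -112.0], [32.0, 2.0, -116.0]]
```

{"op": "apply_moves", "data": {
  "motion": "0 0 0 0; 0 0 0 0; 0 0 0 0; 0 0 0 0; 0 0 0.02 0; 0 0 0.03 0; 0 0 0.03 0; 0 0 0.02 0",
  "fingers": 0.2
}}

```text
time: 10.2
tool_pos: [429.6, -238.1, 53.0]
tcp_rot: [-3.14, -0.0, 1.22]
contact_force: [-0.0, -0.4, 0.0]
grip_width: 54.6
finger_force: 0.0
```

{"op": "apply_moves", "data": {
  "motion": "0 0 0.02 0; 0 0 0.015 0; 0 0 0.01 0; 0 0 0.006 0; 0 0 0.004 0; 0 0 0 0"
}}

```text
time: 10.95
tool_pos: [430.1, -238.4, -0.6]
tcp_rot: [3.141, -0.0, 1.22]
contact_force: [-0.3, -0.7, 0.5]
grip_width: 54.8
finger_force: 0.0
```

{"op": "apply_moves", "data": {
  "motion": "0 0 0 0; 0 0 0 0; 0 0 0 0; 0 0 0 0; 0 0 0 0; 0 0 0 0",
  "fingers": -1
}}

```text
time: 11.7
tool_pos: [430.1, -238.4, -0.6]
tcp_rot: [3.141, -0.0, 1.22]
contact_force: [0.1, -0.0, 3.1]
grip_width: 27.2
finger_force: 30.0
```

Gripped: 27.2 mm opening, 30 N. Now lift and carry the lid to a side view of the bowl.

```bash
python3 -c "
from h import *
rows([430,-238.4,187],69.9,[(430,-40,187,69.9,5),(395,166,187,69.9,5)])"
```

```text
0.0373 -0.0136 -0.0000 -0.0; 0.0373 -0.0136 -0.0000 -0.0; 0.0373 -0.0136 -0.0000 -0.0; 0.0373 -0.0136 -0.0000 -0.0; 0.0373 -0.0136 -0.0000 -0.0; 0.0363 -0.0207 -0.0000 -0.0; 0.0363 -0.0207 -0.0000 -0.0; 0.0363 -0.0207 -0.0000 -0.0
0.0363 -0.0207 -0.0000 -0.0; 0.0363 -0.0207 -0.0000 -0.0
```

{"op": "apply_moves", "data": {
  "motion": "0 0 0 0; 0 0 -0.01 0; 0 0 -0.02 0; 0 0 -0.03 0; 0 0 -0.04 0; 0 0 -0.04 0; 0 0 -0.03 0; 0 0 -0.018 0"
}}

```text
time: 12.7
tool_pos: [430.1, -238.4, 189.2]
tcp_rot: [3.14, 0.0, 1.22]
contact_force: [0.6, -0.5, -4.2]
grip_width: 27.1
finger_force: 30.0
```

{"op": "apply_moves", "data": {
  "motion": "0.02 -0.007 0 0; 0.037 -0.0136 0 0; 0.037 -0.0136 0 0; 0.037 -0.0136 0 0; 0.037 -0.0136 0 0; 0.037 -0.016 0 0; 0.036 -0.02 0 0; 0.036 -0.02 0 0"
}}

```text
time: 13.7
tool_pos: [413.2, 64.3, 186.3]
tcp_rot: [-3.139, 0.0, 1.22]
contact_force: [1.5, -0.1, -2.2]
grip_width: 27.2
finger_force: 30.0
```

{"op": "apply_moves", "data": {
  "motion": "0.036 -0.021 0 0; 0.036 -0.021 0 0; 0.02 -0.011 0 0; 0 0 0 0; 0 0 0 0"
}}

```text
time: 14.32
tool_pos: [396.2, 166.4, 186.8]
tcp_rot: [-3.141, 0.001, 1.22]
contact_force: [0.0, -0.5, -2.4]
grip_width: 27.0
finger_force: 30.0
```

```bash
python3 - <<'E'
from h import *
c=cap("wrist");cv2.imwrite("pics/w4.png",c["img"]);print(now())
P=cloud(c).reshape(-1,3);P=P[~np.isnan(P[:,0])]
from scipy.optimize import least_squares
r=np.hypot(P[:,0]-546,P[:,1]-111)
q=P[(r<80)&(P[:,2]>81)&(P[:,2]<89)&(r>45)]
s=least_squares(lambda p:np.abs(np.hypot(q[:,0]-p[0],q[:,1]-p[1])-59)-1.5,[546,111],loss='soft_l1');print("rim",len(q),s.x,(q.min(0)+q.max(0))/2,np.ptp(q,axis=0),np.median(q[:,2]))
q=P[(r<110)&(r>62)&(P[:,2]>100)&(P[:,2]<162)]
for sg in(1,-1):
    g=q[(q[:,1]-111)*sg>0];g=g[g[:,2]>g[:,2].max()-8]
    print("post",sg,len(g),g.mean(0),g.min(0),g.max(0))
b=P[(r<125)&(P[:,2]>26)&(P[:,2]<34)];print(cv2.minAreaRect(b[:,:2].astype(np.float32)))
# held lid, in tool coords
T=np.array(c["mount"]);z=c["range_z"];v,u=np.mgrid[:384,:512]
Q=(np.stack([(u-c["cx"])*z/c["fx"],(v-c["cy"])*z/c["fy"],z],-1)@T[:3,:3].T+T[:3,3]).reshape(-1,3)
Q=Q[(Q[:,2]<-15)&(Q[:,2]>-30)&(np.hypot(Q[:,0],Q[:,1])<70)]
A=np.c_[Q[:,:2],np.ones(len(Q))];print("lid flange tool",len(Q),Q.min(0),Q.max(0),"plane",np.linalg.lstsq(A,Q[:,2],rcond=None)[0])
E
```

```text
(array([396.51310722, 166.19671568, 186.93308749]), np.float64(69.85555051237914))
rim 2358 [543.0931913  108.97754872] [543.6159952  118.11719185  84.88892642] [122.87027034 143.15245142   7.70528162] 84.28951808669609
post 1 308 [571.71444587 195.30090064 158.11020773] [566.666288   188.15364045 154.00483832] [580.27628894 205.39598457 161.98869582]
post -1 204 [531.19033404  30.78566451 151.15753479] [500.21156477  22.12317688 147.3916595 ] [537.52193549  46.8570672  155.38787772]
((539.9529418945312, 110.41876220703125), (169.2384490966797, 177.8731689453125), 69.58631896972656)
lid flange tool 17452 [-50.32213699 -59.91747812 -29.98113867] [ 59.67210675  58.60324819 -16.14887176] plane [ 1.97513497e-04 -4.07394359e-04 -2.21832495e+01]
```

View pics/w4.png

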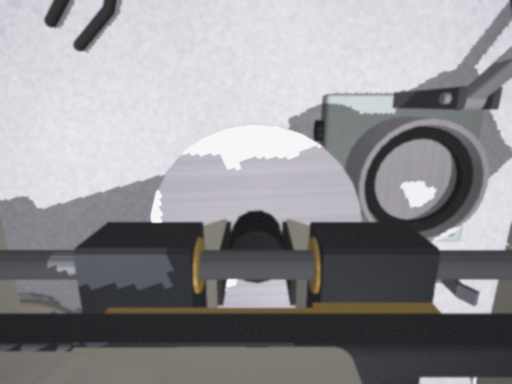

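The bowl shows whole at (420,180), and the lid is held level and centred in the grip. I'll refine the rim centre.

```bash
python3 - <<'E'
from h import *
from scipy.optimize import least_squares
c=cap("wrist");P=cloud(c).reshape(-1,3);P=P[~np.isnan(P[:,0])];x=np.array([543.1,110.])
for i in range(8):
    d=P[:,:2]-x;r=np.hypot(*d.T);a=np.degrees(np.arctan2(d[:,1],d[:,0]))
    ang=np.abs((a-69.9+90)%180-90)
    q=P[(r>50)&(r<66)&(P[:,2]>82.5)&(P[:,2]<87)&(ang>14)]
    s=least_squares(lambda p:np.maximum(np.abs(np.hypot(q[:,0]-p[0],q[:,1]-p[1])-59)-2.5,0),x,loss='soft_l1');x=s.x
# outer edge & inner edge per angular bin
d=q[:,:2]-x;r=np.hypot(*d.T);b=(np.degrees(np.arctan2(d[:,1],d[:,0]))//30).astype(int)
print(x,len(q));print([(k*30,len(r[b==k]),*np.round(np.percentile(r[b==k],[3,50,97]),1)) for k in np.unique(b)])
print(now())
E
```

```text
[543.28341083 108.69049935] 1839
[(np.int64(-180), 118, np.float64(55.8), np.float64(58.4), np.float64(61.0)), (np.int64(-120), 33, np.float64(56.2), np.float64(58.1), np.float64(61.5)), (np.int64(-90), 191, np.float64(55.7), np.float64(58.0), np.float64(61.5)), (np.int64(-60), 201, np.float64(55.9), np.float64(58.2), np.float64(61.9)), (np.int64(-30), 224, np.float64(55.9), np.float64(58.2), np.float64(61.8)), (np.int64(0), 216, np.float64(56.0), np.float64(58.5), np.float64(61.7)), (np.int64(30), 192, np.float64(56.1), np.float64(58.7), np.float64(61.5)), (np.int64(60), 43, np.float64(55.9), np.float64(58.7), np.float64(61.2)), (np.int64(90), 228, np.float64(56.1), np.float64(59.2), np.float64(61.5)), (np.int64(120), 211, np.float64(55.8), np.float64(59.0), np.float64(61.4)), (np.int64(150), 182, np.float64(56.0), np.float64(58.7), np.float64(61.1))]
(array([396.74812575, 166.02053914, 187.02807857]), np.float64(69.82034144233431))
```

```bash
python3 -c "
from h import *
rows([396.5,166.2,187],69.9,[(544,108.8,187,69.9,5)])"
```

```text
-0.0006 0.0316 -0.0000 -0.0; -0.0006 0.0316 -0.0000 -0.0; -0.0006 0.0316 -0.0000 -0.0; -0.0006 0.0316 -0.0000 -0.0; -0.0006 0.0316 -0.0000 -0.0
```

{"op": "apply_moves", "data": {
  "motion": "-0.001 0.025 0 0; -0.001 0.04 0 0; -0.001 0.043 0 0; 0 0.03 0 0; 0 0.02 0 0; 0 0 0.02 0; 0 0 0.03 0; 0 0 0.02 0"
}}

```text
time: 15.42
tool_pos: [543.7, 108.3, 115.7]
tcp_rot: [-3.14, 0.001, 1.218]
contact_force: [0.3, 0.8, -2.7]
grip_width: 27.1
finger_force: 30.0
```

{"op": "apply_moves", "data": {
  "motion": "0 0 0.01 0; 0 0 0 0; 0 0 0 0"
}}

```text
time: 15.8
tool_pos: [545.0, 109.3, 108.2]
tcp_rot: [3.14, -0.001, 1.219]
contact_force: [-0.2, 0.4, -3.0]
grip_width: 27.2
finger_force: 30.0
```

{"op": "apply_moves", "data": {
  "motion": "-0.0008 -0.0008 0.01 0; 0 0 0.012 0; 0 0 0.004 0; 0 0 0.003 0; 0 0 0.002 0; 0 0 0 0"
}}

```text
time: 16.55
tool_pos: [543.3, 109.1, 76.3]
tcp_rot: [3.142, -0.0, 1.22]
contact_force: [-0.6, -0.5, -3.0]
grip_width: 27.4
finger_force: 30.0
```

{"op": "apply_moves", "data": {
  "motion": "0 0 0.001 0; 0 0 0.001 0; 0 0 0.001 0; 0 0 0.001 0; 0 0 0 0"
}}

```text
time: 17.18
tool_pos: [543.5, 109.1, 73.6]
tcp_rot: [3.141, -0.001, 1.22]
contact_force: [-2.7, -0.6, 6.4]
grip_width: 27.4
finger_force: 30.0
```

{"op": "apply_moves", "data": {
  "motion": "0 0 0.001 0; 0 0 0.001 0; 0 0 0.001 0; 0 0 0.001 0; 0 0 0 0"
}}

```text
time: 17.8
tool_pos: [543.5, 109.1, 69.7]
tcp_rot: [3.141, -0.001, 1.22]
contact_force: [-2.9, -0.8, 8.0]
grip_width: 27.7
finger_force: 30.0
```

{"op": "apply_moves", "data": {
  "motion": "0 0 0.001 0; 0 0 0.001 0; 0 0 0 0; 0 0 0 0"
}}

```text
time: 18.3
tool_pos: [543.6, 109.1, 68.4]
tcp_rot: [3.14, -0.001, 1.22]
contact_force: [-5.7, -1.1, 13.5]
grip_width: 27.2
finger_force: 30.0
```

```bash
python3 - <<'E'
from h import *
c=cap("wrist");print(now(),c["obs"]["contact_force"])
T=np.array(c["mount"]);z=c["range_z"];v,u=np.mgrid[:384,:512]
Q=(np.stack([(u-c["cx"])*z/c["fx"],(v-c["cy"])*z/c["fy"],z],-1)@T[:3,:3].T+T[:3,3]).reshape(-1,3)
Q=Q[(Q[:,2]<-10)&(Q[:,2]>-34)&(np.hypot(Q[:,0],Q[:,1])<57)&(Q[:,0]>10)]
A=np.c_[Q[:,:2],np.ones(len(Q))];s=np.linalg.lstsq(A,Q[:,2],rcond=None)[0];print(len(Q),Q.min(0),Q.max(0),s,np.median(Q[:,2]),np.degrees(s[:2]))
E
```

```text
(array([543.51824918, 109.08029434,  68.4062562 ]), np.float64(69.88142561988948)) [-5.72569606 -1.07993514 13.49316775]
13172 [ 10.00094509 -55.64432371 -33.99110309] [ 56.85953035  55.98163527 -19.72240838] [ 1.41678195e-02  1.09392005e-03 -2.27320121e+01] -22.19400823516368 [0.81175626 0.062677  ]
```

{"op": "apply_moves", "data": {
  "motion": "0 0 0.001 0; 0 0 0.001 0; 0 0 0 0; 0 0 0 0"
}}

```text
time: 18.85
tool_pos: [543.6, 109.1, 68.3]
tcp_rot: [3.139, -0.001, 1.22]
contact_force: [-10.2, -0.9, 27.4]
grip_width: 27.0
finger_force: 30.0
```

Firm stop at 27 N with z = 68.3, so the flange is on the rim. I'll release and check from above.

{"op": "apply_moves", "data": {
  "motion": "0 0 -0.001 0; 0 0 -0.001 0; 0 0 0 0; 0 0 0 0; 0 0 0 0; 0 0 0 0",
  "fingers": 0.1
}}

```text
time: 19.6
tool_pos: [543.3, 109.0, 66.2]
tcp_rot: [-3.141, -0.0, 1.219]
contact_force: [0.3, 0.9, -0.4]
grip_width: 50.2
finger_force: 0.0
```

{"op": "apply_moves", "data": {
  "motion": "0 0 -0.01 0; 0 0 -0.03 0; 0 0 -0.04 0; 0 0 -0.04 0; 0 0 0 0; 0 0 0 0"
}}

```text
time: 20.35
tool_pos: [542.9, 109.0, 186.1]
tcp_rot: [-3.141, 0.0, 1.22]
contact_force: [-0.6, 0.3, -0.1]
grip_width: 50.6
finger_force: 0.0
```

```bash
python3 - <<'E'
from h import *
c=cap("wrist");cv2.imwrite("pics/w5.png",c["img"]);print(now())
lidpos(c,543.3,108.7,69)
P=cloud(c).reshape(-1,3);P=P[~np.isnan(P[:,0])];r=np.hypot(P[:,0]-543.3,P[:,1]-108.7)
Q=P[(r<56)&(r>22)&(P[:,2]>84)&(P[:,2]<100)];A=np.c_[Q[:,:2]-[543.3,108.7],np.ones(len(Q))];print(len(Q),np.linalg.lstsq(A,Q[:,2],rcond=None)[0],"home=91")
k=P[(r<25)&(P[:,2]>118)&(P[:,2]<128)];print("knob",np.median(k,0),"home z 123")
b=P[(np.hypot(P[:,0]-590,P[:,1]-240)<120)&(P[:,2]>175)&(P[:,2]<320)]
for a in range(180,310,20):
    g=b[(b[:,2]>=a)&(b[:,2]<a+20)]
    if len(g): print(a,len(g),np.round(np.median(g,0)))
E
```

```text
(array([542.56013344, 108.96952819, 185.43812197]), np.float64(69.87073666032451))
11582 [542.8 109.   91.2] [119.2 119.3   7.6] 90.57077570038669
878 [553.7 138.4 122.9] [49.  85.7 11.8] 122.43455606248001
9363 [7.82618083e-04 5.38678995e-04 9.05674875e+01] home=91
knob [543.25200801 109.95120778 122.46071276] home z 123
180 813 [581. 210. 191.]
200 428 [583. 217. 204.]
280 7930 [552. 136. 297.]
300 19990 [551. 133. 307.]
```

The lid is home, level and centred (flange about 91 after the bias, centre within 1 mm). The bar is still parked. Next I raise over it and go outside it with shut fingers.

{"op": "apply_moves", "data": {
  "motion": "0 0 -0.03 0; 0 0 -0.045 0; 0 0 -0.04 0; 0.03 0 0 0; 0.05 0 0 0; 0.05 0 0 0; 0.05 0 0 0; 0.03 0 0 0",
  "fingers": -1
}}

```text
time: 21.4
tool_pos: [615.4, 308.4, 298.7]
tcp_rot: [-3.139, 0.002, 1.221]
contact_force: [1.3, -0.0, 1.0]
grip_width: 0.3
finger_force: 0.0
```

{"op": "apply_moves", "data": {
  "motion": "0 0 0 0; 0 0 0 0"
}}

```text
time: 21.65
tool_pos: [615.3, 305.5, 300.1]
tcp_rot: [-3.14, 0.002, 1.219]
contact_force: [-0.9, -0.0, 0.3]
grip_width: 0.4
finger_force: 0.0
```

```bash
python3 - <<'E'
from h import *
c=cap("wrist");p,_=now();a=np.radians(69.9);u=np.array([np.cos(a),np.sin(a)]);w=np.array([u[1],-u[0]])
f=lambda q:((q[...,:2]-[543.2,108.8])@np.c_[w,u])
print(p,"tcp xt,yt",f(p),bot.get_obs()["joint_positions"])
for n in("wrist","top"):
    c=cap(n);P=cloud(c).reshape(-1,3);P=P[~np.isnan(P[:,0])];q=f(P);m=(abs(q[:,0])<14)&(q[:,1]>60)&(q[:,1]<200)&(P[:,2]>150)&(P[:,2]<310)
    for z0 in range(150,310,30):
        k=m&(P[:,2]>=z0)&(P[:,2]<z0+30)
        if k.sum()>3: print(n,z0,k.sum(),np.round(np.median(np.c_[q[k],P[k,2]],0)))
E
```

```text
[615.41243631 305.16068131 300.7995123 ] tcp xt,yt [  0.3330321  209.21769096] [ 3.49035429e-01  6.37364029e-01  7.57745634e-01 -3.06496252e-04
  1.74775891e+00  7.01153520e-01]
top 150 42 [ -1.  95. 164.]
top 180 46 [ -1. 112. 196.]
top 210 47 [ -0. 130. 225.]
top 240 56 [ -0. 147. 255.]
top 270 65 [ -1. 164. 289.]
top 300 24 [  0. 177. 303.]
```

Reached (x_t 0, y_t 209), with the bar tip at y_t 177, z 303. Now descend to TCP z = 254 (real tips about 285) and push towards the keeper.

{"op": "apply_moves", "data": {
  "motion": "0 0 0.02 0; 0 0 0.026 0; 0 0 0 0; -0.015 0 0 0; -0.02 0 0 0; -0.02 0 0 0; -0.02 0 0 0; 0 0 0 0"
}}

```text
time: 22.8
tool_pos: [590.1, 234.7, 257.5]
tcp_rot: [3.139, -0.002, 1.217]
contact_force: [-0.3, 0.0, -0.4]
grip_width: 0.3
finger_force: 0.0
```

{"op": "apply_moves", "data": {
  "motion": "-0.015 0 0 0; -0.015 0 0 0; -0.012 0 0 0; -0.012 0 0 0; -0.01 0 0 0; 0 0 0 0"
}}

```text
time: 23.55
tool_pos: [567.6, 175.0, 255.5]
tcp_rot: [3.141, -0.0, 1.219]
contact_force: [0.7, 0.9, -0.3]
grip_width: 0.4
finger_force: 0.0
```

```bash
cat > bar.py <<'E'
from h import *
p,_=now();a=np.radians(69.9);u=np.array([np.cos(a),np.sin(a)]);w=np.array([u[1],-u[0]])
f=lambda q:((q[...,:2]-[543.2,108.8])@np.c_[w,u])
print(p,f(p))
for n in("scene","top"):
    c=cap(n);cv2.imwrite(f"pics/{n}_b.png",c["img"]);P=cloud(c).reshape(-1,3);P=P[~np.isnan(P[:,0])];q=f(P);m=(abs(q[:,0])<9)&(abs(q[:,1])<200)&(P[:,2]>126)&(P[:,2]<330)
    for y0 in range(-140,200,20):
        k=m&(q[:,1]>=y0)&(q[:,1]<y0+20)
        if k.sum()>3: print(n,y0,k.sum(),np.round(np.percentile(P[k,2],[5,50,95])))
E
python3 bar.py
```

```text
[567.59563534 175.03725025 255.52094251] [ 0.14672773 70.58681758]
scene -100 8 [131. 141. 147.]
scene -80 7 [128. 132. 145.]
scene 0 42 [274. 299. 316.]
scene 20 42 [221. 248. 272.]
scene 40 51 [169. 209. 316.]
scene 60 70 [131. 291. 322.]
top -40 6 [300. 302. 304.]
top -20 37 [292. 304. 308.]
top 0 21 [249. 264. 280.]
top 20 18 [215. 230. 246.]
top 40 17 [179. 193. 208.]
top 60 22 [131. 154. 287.]
top 80 11 [130. 137. 140.]
```

The bar has passed upright and is falling. Let it drop, and back off upwards and outwards.

{"op": "apply_moves", "data": {
  "motion": "0 0 0 0; 0 0 0 0; 0 0 0 0; 0 0 0 0; 0 0 0 0; 0 0 0 0; 0 0 -0.01 0; 0 0 -0.01 0"
}}

```text
time: 24.65
tool_pos: [567.9, 175.7, 276.3]
tcp_rot: [3.141, -0.0, 1.219]
contact_force: [0.0, -0.8, -0.3]
grip_width: 0.5
finger_force: 0.0
```

```bash
python3 bar.py; python3 - <<'E'
from h import *
c=cap("scene");cv2.imwrite("pics/fin.png",cv2.resize(c["img"][80:270,200:400],(600,570),interpolation=cv2.INTER_CUBIC))
E
```

```text
[567.87463696 175.70941142 276.31157362] [ 0.17774184 71.31392188]
scene -140 5 [128. 130. 138.]
scene -120 18 [129. 136. 138.]
scene -100 23 [127. 134. 144.]
scene -80 10 [133. 135. 145.]
scene -60 14 [127. 133. 136.]
scene -40 14 [128. 135. 137.]
scene -20 15 [128. 134. 136.]
scene 0 18 [128. 134. 136.]
scene 20 11 [128. 135. 137.]
scene 40 18 [131. 135. 316.]
scene 60 49 [132. 311. 328.]
scene 80 5 [138. 139. 142.]
top -120 34 [133. 137. 140.]
top -100 31 [131. 134. 139.]
top -80 30 [130. 135. 139.]
top -60 29 [131. 135. 139.]
top -40 32 [132. 134. 138.]
top -20 29 [131. 134. 138.]
top 0 31 [131. 135. 139.]
top 20 28 [132. 135. 138.]
top 40 28 [131. 134. 137.]
top 60 40 [130. 135. 141.]
top 80 10 [133. 138. 141.]
```

View pics/fin.png

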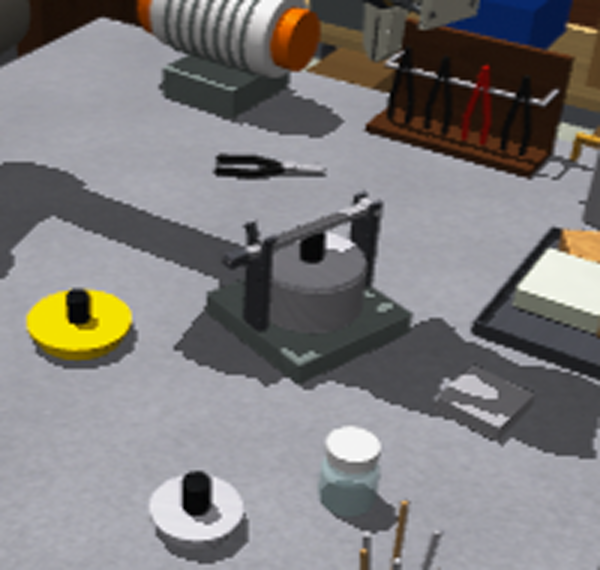

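The bar lies level in the keeper at (255,250), across the knob at (312,245), with its top at 135 all along. The robot is clear.

```bash
python3 -c "
from h import *
print(bot.close_job())"
```

```text
the job is handed in; nothing more can be done
None
```

The larger lid is pressed fully home and the latch bar lies level in the keeper's notch across its knob; the small lid, jar and bench block were not touched, and I handed the job in about 25 s in with no verdict returned.

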